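# Load a panel stack under the spring clamp of a drawdown board

### The arm

A 6-joint arm with a two-finger parallel gripper is mounted at the origin on a cart in front of the work surface, level with it; the furniture and walls round the work are solid. World frame = base frame: x ahead of the robot, y to its left, z up, the work surface at z = 0. Lengths are in m, angles in rad, forces in N, time in s.
With the tool pointing down it reaches from about 0.325 to 1 m from the base axis. Payload 5.1 kg.
Tool frame: the origin (TCP) lies on the centre line of the jaws, within the pads' length; the fingertips stand env.tip_reach ahead of it and the grasp point (between the pads) lies 5 mm behind it (env.tip_reach is the distance from the TCP to the fingertips, in m); z points along the fingers, y is the line along which they close (so a half turn about z gives the same grasp; the last joint's range is limited). The gripper opens to 85 mm and grips with 20 to 120 N. Pads are 22 mm wide; open, the fingers measure 114 mm over their backs; the gripper's body (76 mm by 85 mm) begins 54 mm behind the grasp point. The pads swing forward as they close: fully open they stand 13 mm farther back than shut.
Start: joints at [-1.269, 0.124, 1.65, -0, 1.367, -0.083], TCP at [0.244, -0.602, 0.245] pointing down, gripper open.
Joint ranges: [-2.61, 2.61], [-1.02, 2.33], [0.03, 2.71], [-1.35, 4.49], [0.32, 2.68], [-2.91, 2.91]. Speed limits (rad/s): [2.57, 2.57, 3.14, 3.14, 3.14, 3.14].

### API

Orientations are given as a unit quaternion [w, x, y, z].
In Python, from plant import env, grab_frame, get_calibration gives the robot as it stands.
- The arm moves only by the tool drive_tool, never from a script. Its arguments are lists of equal length, an entry for each row: "delta_rot": the turn, a rotation vector about the tool's x, y, z in degrees, a list of three; "linear": the shift along the tool's x, y, z in mm, a list of three; "claw": the finger opening in mm, from 0 to 85.4. A call has exactly 5 rows; each row shifts and turns the commanded pose from where the row before left it, along the tool's axes as they then stand; what a row does not reach is not made up. A row lasts 1/8 s, in which the tool goes at most 62.5 mm and 10.7 degrees, less where a joint would pass 70% of its speed; a pose out of reach is approached as far as the arm can. A call with a gripper value outside its range is refused whole. The fingers move at their own pace and stop on an object; the grip force is fixed at half the most. Time passes only in rows, so rows that do not move let the fingers close, or fill a call up. It gives the time, the measured TCP pose, the force, the opening and the grip force at its end, in the units of the state.
- env.read_state(): the state, without advancing time (a new reading comes with each control period).
- grab_frame(name): name is "scene" or "top" or "wrist"; returns the picture (400x640x3 uint8, blue, green, red); there is no depth.
- get_calibration(name): a dict with "vfov" (degrees; the focal length in pixels is half the picture's height over the tangent of half this angle, whatever the lens; pixels are square), "cx", "cy" (the principal point, pixels), "dist" ([k1, k2, p1, p2, k3] as OpenCV has them; the pictures are not rectified), "world_from_camera" (4x4, takes a point from camera to world coordinates). Camera axes: x right, y down, z forward; pixel columns grow to the right and rows downward; lengths in m; the calibration is good to about 2 mm. A picture is of the moment at which its call begins: read the wrist's pose just before it. get_calibration takes no time and is no camera call; for the wrist camera it gives the pose at the moment of the call.
- env.close_job(): hands the job in; it is judged then, once.
The state is a dict: "time_s": time; "joint_positions": joint angles; "joint_velocities": joint speeds; "effort": joint torques, N m; "eef_pos": TCP position; "tcp_rot": TCP orientation; "contact_force": force on the tool from outside, world axes, zero at the start; "moment": the same for the moment, N m; "grip_width": finger opening in m; "grasp_force": force on a finger pad.
Only numpy, scipy, OpenCV 4.12 (cv2) and the standard library are available. Lean on these libraries where they do the work, as an engineer would, in place of code of your own. Each camera call takes 0.05 s, during which the arm holds its last target. There are 200 camera calls.

### The job

Clamp the stack of test panels on the blue drawdown board: press the red bar along its left side down with one fingertip and hold it down so that the yellow spring flap stays up, and meanwhile push the stack with the other fingertip along the board, under the flap and fully home against the end stop; then let go of everything so that the flap closes on the stack. Only press and push: do not grip or lift the stack, and leave the other things on the bench alone.

Things in the scene. Friction and masses are not known exactly. Their poses are not given: they have to be found in the camera images.
- board: Fixed blue board on the worktop; its frame: x along the board, away from the robot (yaw within 0.2 rad), y left, z up; origin on the worktop. Base from x -165 to 155, y -78 to 30 mm. The stack slides on its deck, z = 20 mm, between a left fence (inner face y 23, x -150 to 150, 7 mm above the deck) and a right one (inner face y -63, x -25 to 145, 8 mm). All board mm below are in this frame
- end_stop (a point): Foot of the steel end stop's face, on the deck: board x = 140, y = -20, z = 20 mm. The stop is 80 mm wide and rises 11 mm above the deck
- clamp_hinge (a point): Point on the clamp's hinge axis, which runs parallel to the board's x at y = 26, z = 33 mm; this point is at x = 0. Steel shaft of 8 mm diameter, in three small bearing blocks (up to z = 39 mm) at board x = -155, 45 and 147 mm
- clamp (a joint): Spring clamp angle (rad): 0 = flap down, nose 2 mm above the deck, blocking the stack; 0.65 = stop. Pressing the red bar raises it: about 3 N at 0, 7 N at 0.5; it springs shut when let go. Above 0.28 the stack passes under the flap; shut on the stack it reads about 0.25. The bar's top is 19 mm above the deck at 0 rad, 10 at 0.3, 4 at 0.5, 1 at 0.6
- bar_top (a point): Top of the red press bar at board x = -50 mm; moves with it. The bar is a round rod, 14 mm in diameter, along the board's x from -173 to 67 mm, 32 mm left of the hinge axis (board y = 58 mm at 0 rad), outside the base with nothing under it. It can be pressed anywhere; a fingertip can slide along it. Held low, it leaves a level second fingertip low enough to push the stack's edge
- flap_nose (a point): Underside of the near end of the black nose under the yellow flap: board x = 75, y = -1 mm at 0 rad; rises with the flap. Flap and nose run on to board x = 133 mm and reach 31 mm to the right of the hinge axis, over the left edge of the stack's path
- panels: Stack of test panels (white border, brown coated top), one rigid block 155 x 76 x 9 mm (solid: x -75 to +75, y -34 to +36 mm), 0.3 kg, lying on the board's deck on the near side of the flap, long side about along the board. Origin at the centre of its underside; x along its length, away from the robot. Home against the end stop its origin is at board x = +65 mm
- jar_red: Bystander: red sample jar with white lid, diameter 52, height 62 mm; origin at the centre of its underside
- weight_200: Bystander: small metal check weight, diameter 34, height 44 mm; origin at the centre of its underside
- marker_blue: Bystander: white marker with blue cap, lying, 17 x 130 x 18 mm; origin at the centre of its underside

How it is judged:
By the outcome, as a careful person would: the job done as asked, in the order asked, and still so for the second after the job is handed in, with the robot touching nothing.
It also fails if it takes over 42 s, if anything falls off the work surface, if the arm or the gripper's body presses on something with over 40 N, if the wrist force passes 120 N, or if a joint passes its speed limit or range.

## Working session

There is one attempt and no reset: what is moved stays moved. The work goes in short steps, Python scripts to look and compute and a tool call to move; the robot and the scene stay as the last step left them, time stands still between calls to the robot, and variables do not carry over. Pictures are saved under pics/ and viewed, at most 10 in all, crops included, and the job is handed in when it is done.

Besides the shell and the picture viewer there is one more tool, called after "Emit:" as name(argument=value, ...) on one line, values as JSON. drive_tool: Moves the arm, as the interface text tells. Its arguments: {"type":"object","properties":{"delta_rot":{"type":"array","items":{"type":"array","items":{"type":"number"}}},"linear":{"type":"array","items":{"type":"array","items":{"type":"number"}}},"claw":{"type":"array","items":{"type":"number"}}},"required":["delta_rot","linear","claw"]}

```bash
mkdir -p pics; ls
python3 - <<'E'
from plant import env, grab_frame, get_calibration
import cv2, numpy as np
s=env.read_state();print({k:np.round(v,4).tolist() for k,v in s.items()},env.tip_reach)
for n in("scene","top"):
    cv2.imwrite(f"pics/{n}0.png",grab_frame(n));c=get_calibration(n);print(n,c)
print(get_calibration("wrist"))
E
```

```text
pics
{'time_s': 0.0, 'joint_positions': [-1.2686, 0.1245, 1.6517, 0.0001, 1.3675, -0.0826], 'joint_velocities': [0.0, 0.0013, 0.001, 0.0005, 0.0003, 0.0017], 'effort': [-0.0004, -42.3626, -36.545, -0.0001, 0.0069, 0.0], 'eef_pos': [0.2438, -0.6019, 0.2441], 'tcp_rot': [-0.001, 0.9815, 0.1912, -0.0001], 'contact_force': [0.2829, 0.1679, 0.7518], 'moment': [-0.0378, 0.0271, -0.0359], 'grasp_force': 0.0, 'grip_width': 0.0857} 0.014
scene {'vfov': 47.00272623621556, 'cx': 321.82472948940017, 'cy': 203.49678168871597, 'dist': array([-0.03304822,  0.        ,  0.        ,  0.        ,  0.        ]), 'world_from_camera': array([[-0.85376134, -0.23835536,  0.46290203,  0.09517994],
       [-0.52003137,  0.346536  , -0.78069211,  0.86004622],
       [ 0.02566993, -0.90724832, -0.41981131,  0.50238778],
       [ 0.        ,  0.        ,  0.        ,  1.        ]])}
top {'vfov': 45.02038919636229, 'cx': 318.26012889666777, 'cy': 195.320945639255, 'dist': array([-0.09737892,  0.        ,  0.        ,  0.        ,  0.        ]), 'world_from_camera': array([[ 0.01712931, -0.98533209,  0.1697859 ,  0.4008742 ],
       [-0.99959168, -0.02076038, -0.01963385,  0.05344157],
       [ 0.02287069, -0.16938026, -0.98528537,  1.11050385],
       [ 0.        ,  0.        ,  0.        ,  1.        ]])}
{'vfov': 68.75783454090617, 'cx': 319.9570399573322, 'cy': 199.82588357364494, 'dist': array([-0.05528586,  0.        ,  0.        ,  0.        ,  0.        ]), 'world_from_camera': array([[ 0.37392957, -0.89496619, -0.24333557,  0.30493349],
       [-0.92745651, -0.36112599, -0.09701772, -0.57680819],
       [-0.00104722,  0.26196095, -0.96507791,  0.37310722],
       [ 0.        ,  0.        ,  0.        ,  1.        ]])}
```

View pics/top0.png

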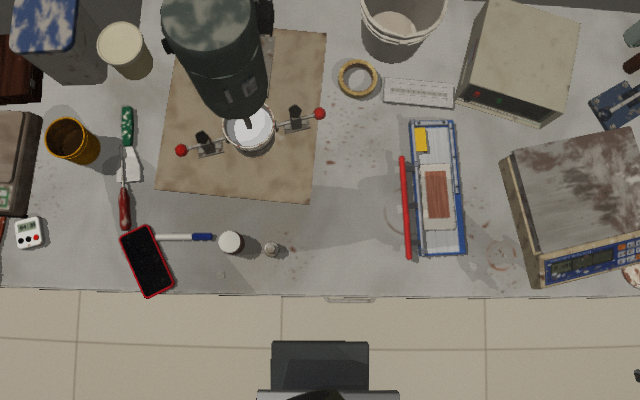

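View pics/scene0.png

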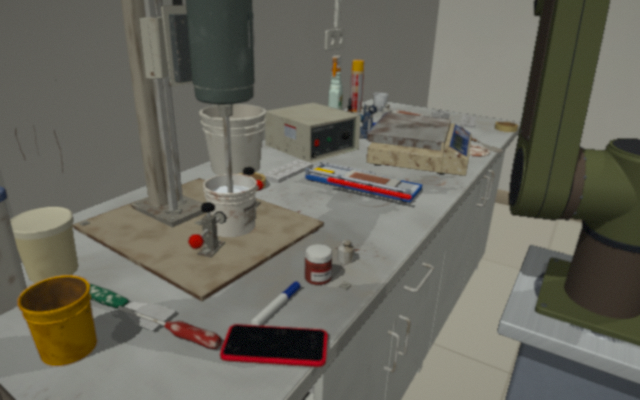

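The top view shows the board at about px (410–466, 120–258), with the red bar at its left (402–411, 157–260), the yellow flap at (421, 140) and the stack around (438, 205). The bystanders (px 155–280, 230–250) are far away from it. Next I'll measure the board.

```bash
cat > h.py <<'E'
from plant import env, grab_frame, get_calibration
import cv2, numpy as np
def ray(c,uv,z):
    f=200/np.tan(np.radians(c["vfov"]/2));K=np.array([[f,0,c["cx"]],[0,f,c["cy"]],[0,0,1]])
    n=cv2.undistortPoints(np.float64(uv).reshape(-1,1,2),K,c["dist"]).reshape(-1,2)
    T=c["world_from_camera"];d=np.c_[n,np.ones(len(n))]@T[:3,:3].T;o=T[:3,3]
    return o+d*((z-o[2])/d[:,2])[:,None]
def masks(im):
    h=cv2.cvtColor(im,cv2.COLOR_BGR2HSV)
    R=lambda a,b:cv2.inRange(h,a,b)
    return dict(blue=R((100,120,60),(125,255,255)),red=R((0,190,90),(6,255,255))|R((174,190,90),(180,255,255)),
      yellow=R((20,150,100),(32,255,255)),brown=R((4,70,40),(18,185,200)))
def blob(m,roi=None):
    if roi: 
        k=np.zeros_like(m);x0,y0,x1,y1=roi;k[y0:y1,x0:x1]=m[y0:y1,x0:x1];m=k
    cs=cv2.findContours(m,cv2.RETR_EXTERNAL,cv2.CHAIN_APPROX_NONE)[0]
    return max(cs,key=cv2.contourArea)
E
python3 - <<'E'
from h import *
im=cv2.imread("pics/top0.png");c=get_calibration("top");m=masks(im);roi=(390,110,480,270)
for k,z in(("blue",.02),("red",.032),("brown",.029),("yellow",.04)):
    try:
        b=cv2.boxPoints(cv2.minAreaRect(blob(m[k],roi)));w=ray(c,b,z)
        print(k,b.round(1).tolist(),(w[:,:2]*1000).round().tolist())
    except Exception as e: print(k,e)
cv2.imwrite("pics/top0c.png",cv2.resize(im[105:275,380:490],None,fx=3.5,fy=3.5,interpolation=cv2.INTER_CUBIC))
E
```

```text
blue [[420.70001220703125, 195.5], [459.6000061035156, 191.89999389648438], [465.20001220703125, 252.8000030517578], [426.20001220703125, 256.29998779296875]] [[593.0, -205.0], [604.0, -298.0], [462.0, -307.0], [453.0, -216.0]]
red [[399.0, 156.1999969482422], [403.5, 155.8000030517578], [411.1000061035156, 257.8999938964844], [406.5, 258.29998779296875]] [[683.0, -154.0], [684.0, -164.0], [449.0, -178.0], [448.0, -168.0]]
brown [[424.0, 171.1999969482422], [445.1000061035156, 169.3000030517578], [449.3999938964844, 216.89999389648438], [428.29998779296875, 218.8000030517578]] [[649.0, -212.0], [655.0, -262.0], [544.0, -269.0], [538.0, -220.0]]
yellow [[414.1000061035156, 128.10000610351562], [424.6000061035156, 127.19999694824219], [426.5, 150.39999389648438], [416.0, 151.1999969482422]] [[749.0, -189.0], [752.0, -214.0], [696.0, -217.0], [693.0, -192.0]]
```

View pics/top0c.png

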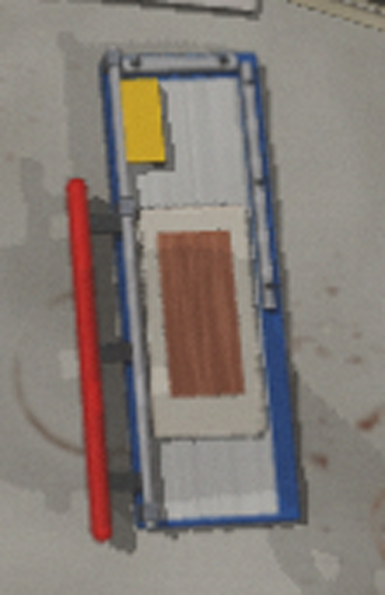

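The crop shows the stack's near edge at about crop row 437, which is board x ≈ -110. It sits close to the left fence, with the bar along the left. Board yaw is about 0.06 rad and the origin about (0.622, -0.221). I'll move above the near end.

Emit:
drive_tool(delta_rot=[[0, 0, 9.3], [0, 0, 9.3], [0, 0, 0], [0, 0, 0], [0, 0, 0]], linear=[[0, 0, 0], [0, 0, 0], [33, -47, 0], [33, -47, 0], [33, -47, 0]], claw=[60, 60, 60, 60, 60])

```text
time_s: 0.72
eef_pos: [0.3348, -0.4541, 0.2447]
tcp_rot: [-0.0, 1.0, 0.03, -0.0]
contact_force: [1.0, 1.0, -0.1]
grip_width: 0.0601
grasp_force: 0.0
```

Emit:
drive_tool(delta_rot=[[0, 0, 0], [0, 0, 0], [0, 0, 0], [0, 0, 0], [0, 0, 0]], linear=[[33, -47, 0], [33, -47, 0], [33, -47, 0], [33, -47, 0], [33, -47, 0]], claw=[60, 60, 60, 60, 60])

```text
time_s: 1.35
eef_pos: [0.4853, -0.2094, 0.245]
tcp_rot: [-0.0, 1.0, 0.03, -0.0]
contact_force: [-0.1, -0.5, -0.5]
grip_width: 0.0597
grasp_force: 0.0
```

Emit:
drive_tool(delta_rot=[[0, 0, 0], [0, 0, 0], [0, 0, 0], [0, 0, 0], [0, 0, 0]], linear=[[0, 0, 20], [0, 0, 20], [0, 0, 0], [0, 0, 0], [0, 0, 0]], claw=[60, 60, 60, 60, 60])

```text
time_s: 1.98
eef_pos: [0.485, -0.2123, 0.2062]
tcp_rot: [0.0, 1.0, 0.029, 0.001]
contact_force: [-0.2, -0.2, -0.1]
grip_width: 0.06
grasp_force: 0.0
```

Run:
```python
from h import *
s=env.read_state();print({k:np.round(s[k],4).tolist() for k in("time_s","eef_pos","tcp_rot","contact_force","grip_width","joint_positions")},env.tip_reach)
c=get_calibration("wrist");im=grab_frame("wrist");cv2.imwrite("pics/w1.png",im);np.save("w1.npy",c,allow_pickle=True)
```

```text
{'time_s': 1.975, 'eef_pos': [0.485, -0.2123, 0.2062], 'tcp_rot': [0.0004, 0.9996, 0.0293, 0.0006], 'contact_force': [-0.1939, -0.2398, -0.144], 'grip_width': 0.06, 'joint_positions': [-0.514, -0.1177, 1.9592, -0.0, 1.2987, 0.9981]} 0.014
```

View pics/w1.png

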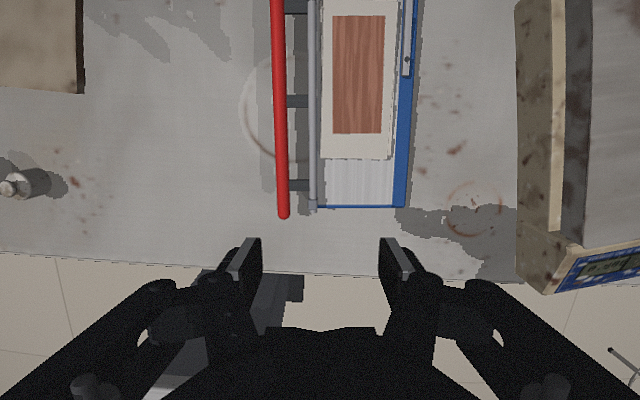

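The wrist view shows the red bar's near end at (284, 217), the base's near-right corner at (405, 207) and the stack's near corners at (321, 157) and (391, 160).

Run:
```python
from h import *
c=np.load("w1.npy",allow_pickle=True).item();im=cv2.imread("pics/w1.png");m=masks(im)
p=blob(m["red"],(200,0,330,240)).reshape(-1,2);print("red bottom",p[:,1].max())
mr=m["red"];ys=np.arange(10,205,5);mid=[(np.flatnonzero(mr[y,200:330]).mean()+200,y) for y in ys]
w=ray(c,mid,.032);a=np.polyfit(w[:,0],w[:,1],1);yaw=np.arctan(a[0]);print("bar yaw",yaw)
e=ray(c,[(284,p[:,1].max())],.034)[0]
p2=blob(m["blue"],(380,0,440,230)).reshape(-1,2);i=(p2[:,0]+p2[:,1]).argmax();print("corner px",p2[i])
k=ray(c,[p2[i]],.018)[0]
R=np.array([[np.cos(yaw),-np.sin(yaw)],[np.sin(yaw),np.cos(yaw)]])
def O(pt,b): return pt[:2]-R@np.array(b)
print("bar end",e,"corner",k)
o1=O(e,(-.173,.058));o2=O(k,(-.165,-.078));print("O",o1,o2)
x=.55;q=np.array([x,np.polyval(a,x)]);print("bar lateral y with o2",(R.T@(q-o2))[1])
b=cv2.boxPoints(cv2.minAreaRect(blob(m["brown"],(320,0,400,150))))
st=ray(c,[(321,157),(391,160)],.029);
for o in(o1,o2):
    print("stack edge",((st[:,:2]-o)@R).round(4).tolist(),"brown",((ray(c,b,.029)[:,:2]-o)@R).round(4).tolist())
s=env.read_state();print("tcp board",R.T@(s["eef_pos"][:2]-o2))
```

```text
red bottom 218
bar yaw 0.06391260802085014
corner px [403 206]
bar end [ 0.44678489 -0.17504716  0.034     ] corner [ 0.46320495 -0.30775623  0.018     ]
O [ 0.62313608 -0.22187939] [ 0.62288628 -0.21937709]
bar lateral y with o2 0.05618961255820049
stack edge [[-0.1078, 0.0174], [-0.1113, -0.0562]] brown [[-0.0823, 0.005], [0.0259, 0.0052], [0.026, -0.0432], [-0.0825, -0.0474]]
stack edge [[-0.1077, 0.0149], [-0.1113, -0.0587]] brown [[-0.0822, 0.0024], [0.026, 0.0027], [0.0261, -0.0457], [-0.0824, -0.05]]
tcp board [-0.13711854  0.0160437 ]
```

Emit:
drive_tool(delta_rot=[[0, 0, 0], [0, 0, 0], [0, 0, 0], [0, 0, 0], [0, 0, 0]], linear=[[0, 0, 40], [0, 0, 40], [0, 0, 40], [0, 0, 20], [0, 0, 0]], claw=[60, 60, 60, 60, 60])

```text
time_s: 2.65
eef_pos: [0.4838, -0.2109, 0.0639]
tcp_rot: [-0.001, 1.0, 0.03, -0.001]
contact_force: [-0.0, 0.7, 0.6]
grip_width: 0.0599
grasp_force: 0.0
```

Emit:
drive_tool(delta_rot=[[0, 0, 0], [0, 0, 0], [0, 0, 0], [0, 0, 0], [0, 0, 0]], linear=[[0, 0, 4], [0, 0, 4], [0, 0, 4], [0, 0, 4], [0, 0, 0]], claw=[60, 60, 60, 60, 60])

```text
time_s: 3.28
eef_pos: [0.4846, -0.2111, 0.0489]
tcp_rot: [-0.0, 1.0, 0.03, -0.0]
contact_force: [1.1, -0.6, 0.7]
grip_width: 0.0601
grasp_force: 0.0
```

Run:
```python
from h import *
s=env.read_state();print({k:np.round(s[k],4).tolist() for k in("time_s","eef_pos","tcp_rot","contact_force","moment","grip_width")})
w=grab_frame("wrist");np.save("w2.npy",get_calibration("wrist"),allow_pickle=True);cv2.imwrite("pics/w2.png",w)
```

```text
{'time_s': 3.275, 'eef_pos': [0.4846, -0.2111, 0.0489], 'tcp_rot': [-0.0002, 0.9995, 0.0301, -0.0003], 'contact_force': [1.0549, -0.6403, 0.6886], 'moment': [0.0338, 0.0048, -0.005], 'grip_width': 0.0601}
```

View pics/w2.png

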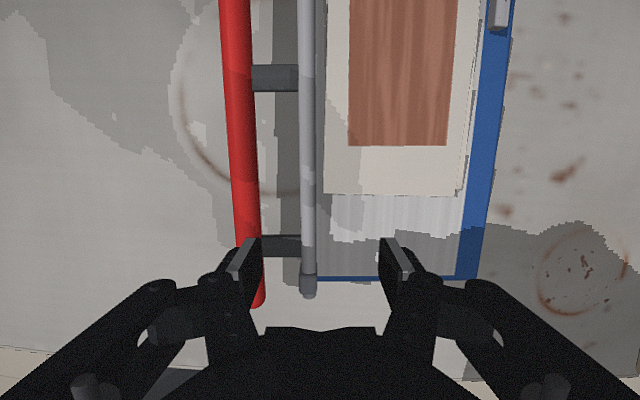

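The left finger is over the bar (bar at about px (250, 250)), the right finger is behind the stack, and the stack's near edge is at row 193 in the lane. I'll shift 2 mm left and descend onto the bar.

Emit:
drive_tool(delta_rot=[[0, 0, 0], [0, 0, 0], [0, 0, 0], [0, 0, 0], [0, 0, 0]], linear=[[0, -2, 0], [0, 0, 2], [0, 0, 2], [0, 0, 2], [0, 0, 2]], claw=[60, 60, 60, 60, 60])

```text
time_s: 3.95
eef_pos: [0.4849, -0.209, 0.0414]
tcp_rot: [-0.0, 1.0, 0.03, 0.0]
contact_force: [0.2, 3.5, 2.9]
grip_width: 0.0599
grasp_force: 1.9
```

Emit:
drive_tool(delta_rot=[[0, 0, 0], [0, 0, 0], [0, 0, 0], [0, 0, 0], [0, 0, 0]], linear=[[0, 0, 2], [0, 0, 2], [0, 0, 0], [0, 0, 0], [0, 0, 0]], claw=[60, 60, 60, 60, 60])

```text
time_s: 4.58
eef_pos: [0.485, -0.2093, 0.0375]
tcp_rot: [0.0, 1.0, 0.03, 0.0]
contact_force: [1.2, 2.7, 4.9]
grip_width: 0.0597
grasp_force: 2.2
```

The sideways force shows the finger's inner edge riding on the bar's outer flank. I'll lift, shift right and try again.

Emit:
drive_tool(delta_rot=[[0, 0, 0], [0, 0, 0], [0, 0, 0], [0, 0, 0], [0, 0, 0]], linear=[[0, 0, -10], [0, 0, -6], [0, 10, 0], [0, 0, 0], [0, 0, 3]], claw=[60, 60, 60, 60, 60])

```text
time_s: 5.2
eef_pos: [0.4851, -0.2195, 0.05]
tcp_rot: [-0.0, 1.0, 0.03, -0.0]
contact_force: [-0.1, -0.0, -0.1]
grip_width: 0.0599
grasp_force: 0.0
```

Emit:
drive_tool(delta_rot=[[0, 0, 0], [0, 0, 0], [0, 0, 0], [0, 0, 0], [0, 0, 0]], linear=[[0, 0, 2], [0, 0, 2], [0, 0, 2], [0, 0, 0], [0, 0, 0]], claw=[60, 60, 60, 60, 60])

```text
time_s: 5.82
eef_pos: [0.4854, -0.2193, 0.0444]
tcp_rot: [0.0, 1.0, 0.03, 0.0]
contact_force: [-0.6, 0.6, -0.7]
grip_width: 0.0597
grasp_force: 0.0
```

Run:
```python
from h import *
s=env.read_state();print({k:np.round(s[k],4).tolist() for k in("time_s","eef_pos","contact_force","moment","grip_width")})
w=grab_frame("wrist");cv2.imwrite("pics/w3.png",cv2.resize(w[150:320,180:480],None,fx=2.5,fy=2.5))
```

```text
{'time_s': 5.825, 'eef_pos': [0.4854, -0.2193, 0.0444], 'contact_force': [-0.6026, 0.5842, -0.6777], 'moment': [0.0361, 0.055, 0.0181], 'grip_width': 0.0597}
```

View pics/w3.png

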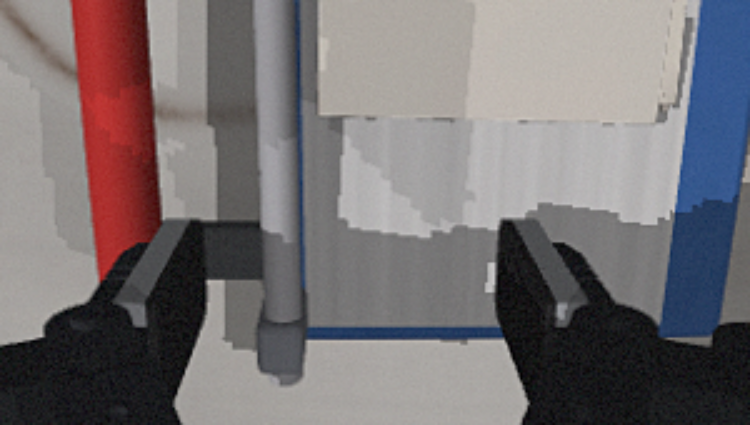

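The crop shows the left pad tip at crop x 162–205 and the bar at 97–160, so the pad is now just inboard of the bar. The earlier lateral position was about right after all. I'll lift, go back 9 mm left, press and check.

Emit:
drive_tool(delta_rot=[[0, 0, 0], [0, 0, 0], [0, 0, 0], [0, 0, 0], [0, 0, 0]], linear=[[0, 0, -8], [0, -9, 0], [0, 0, 0], [0, 0, 6], [0, 0, 3]], claw=[60, 60, 60, 60, 60])

```text
time_s: 6.5
eef_pos: [0.4851, -0.21, 0.0433]
tcp_rot: [-0.0, 1.0, 0.03, 0.0]
contact_force: [1.1, 2.3, 3.2]
grip_width: 0.0598
grasp_force: 1.8
```

Emit:
drive_tool(delta_rot=[[0, 0, 0], [0, 0, 0], [0, 0, 0], [0, 0, 0], [0, 0, 0]], linear=[[0, 0, 3], [0, 0, 2], [0, 0, 0], [0, 0, 0], [0, 0, 0]], claw=[60, 60, 60, 60, 60])

```text
time_s: 7.12
eef_pos: [0.485, -0.2103, 0.0386]
tcp_rot: [0.0, 1.0, 0.03, 0.0]
contact_force: [2.7, 3.6, 4.4]
grip_width: 0.0598
grasp_force: 2.2
```

Run:
```python
from h import *
s=env.read_state();print({k:np.round(s[k],4).tolist() for k in("time_s","eef_pos","contact_force","moment","grip_width","grasp_force")})
w=grab_frame("wrist");cv2.imwrite("pics/w4.png",cv2.resize(w[0:320,180:500],None,fx=1.8,fy=1.8))
```

```text
{'time_s': 7.125, 'eef_pos': [0.485, -0.2103, 0.0386], 'contact_force': [2.6862, 3.5812, 4.3828], 'moment': [0.6199, -0.3161, -0.1012], 'grip_width': 0.0598, 'grasp_force': 2.1634}
```

View pics/w4.png

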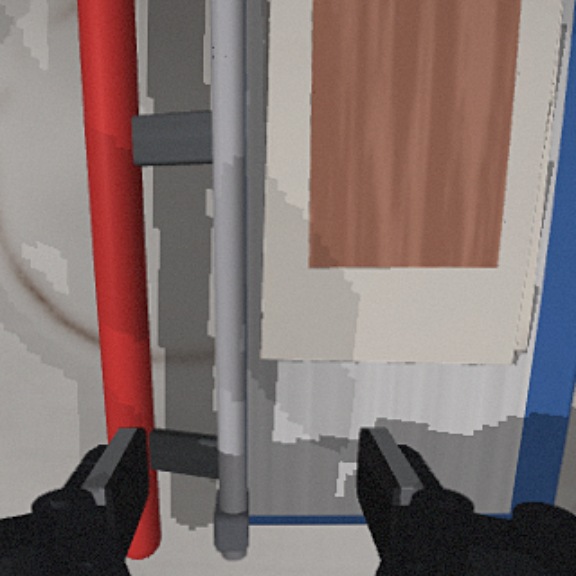

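The pad (crop x 110–146) now sits squarely on the bar's crest (106–152), and the stack's near edge is at crop row 360. I'll press deeper.

Emit:
drive_tool(delta_rot=[[0, 0, 0], [0, 0, 0], [0, 0, 0], [0, 0, 0], [0, 0, 0]], linear=[[0, 0, 3], [0, 1, 3], [0, 1, 2], [0, 0, 0], [0, 0, 0]], claw=[60, 60, 60, 60, 60])

```text
time_s: 7.8
eef_pos: [0.4852, -0.2123, 0.0307]
tcp_rot: [-0.0, 1.0, 0.03, 0.0]
contact_force: [0.7, 2.9, 5.9]
grip_width: 0.0599
grasp_force: 3.1
```

Run:
```python
from h import *
s=env.read_state();print({k:np.round(s[k],4).tolist() for k in("time_s","eef_pos","contact_force","moment","grip_width","grasp_force")})
w=grab_frame("wrist");a=cv2.resize(w[0:320,180:500],None,fx=1.2,fy=1.2)
t=grab_frame("scene");b=cv2.resize(t[140:220,290:440],None,fx=2.6,fy=2.6);b=cv2.copyMakeBorder(b,0,a.shape[0]-b.shape[0],0,0,cv2.BORDER_CONSTANT)
cv2.imwrite("pics/w5.png",np.hstack([a,b]))
```

```text
{'time_s': 7.8, 'eef_pos': [0.4852, -0.2123, 0.0307], 'contact_force': [0.7422, 2.899, 5.8878], 'moment': [0.7929, -0.1256, -0.0797], 'grip_width': 0.0599, 'grasp_force': 3.1404}
```

View pics/w5.png

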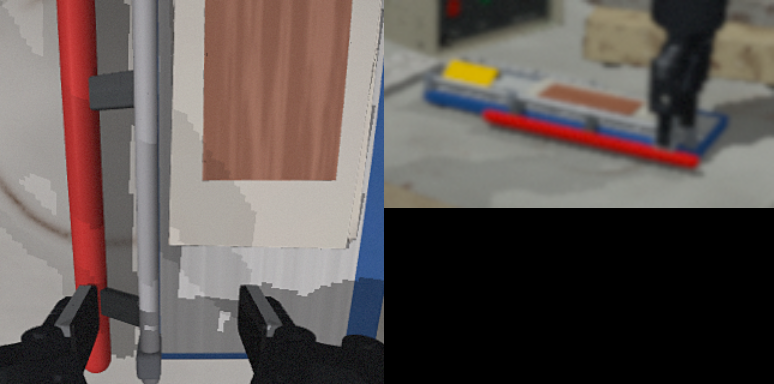

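The bar is held low and the yellow flap is visibly tilted up. I'll go 2 mm lower and start pushing.

Emit:
drive_tool(delta_rot=[[0, 0, 0], [0, 0, 0], [0, 0, 0], [0, 0, 0], [0, 0, 0]], linear=[[0, 0, 1], [0, 0, 1], [5, 0, 0], [5, 0, 0], [5, 0, 0]], claw=[60, 60, 60, 60, 60])

```text
time_s: 8.52
eef_pos: [0.4982, -0.2123, 0.0289]
tcp_rot: [0.001, 1.0, 0.031, -0.003]
contact_force: [-7.8, -0.3, 13.0]
grip_width: 0.0604
grasp_force: 6.4
```

Emit:
drive_tool(delta_rot=[[0, 0, 0], [0, 0, 0], [0, 0, 0], [0, 0, 0], [0, 0, 0]], linear=[[4, 0, 0], [4, 0, 0], [4, 0, 0], [4, 0, 0], [4, 0, 0]], claw=[60, 60, 60, 60, 60])

```text
time_s: 9.15
eef_pos: [0.5172, -0.2112, 0.0289]
tcp_rot: [0.001, 1.0, 0.031, -0.004]
contact_force: [-12.1, -0.7, 16.5]
grip_width: 0.0602
grasp_force: 8.5
```

Vertical force is higher than the spring gives, so the right tip probably rubs the deck. I'll raise slightly.

Emit:
drive_tool(delta_rot=[[0, 0, 0], [0, 0, 0], [0, 0, 0], [0, 0, 0], [0, 0, 0]], linear=[[0, 0, -1], [0, 0, -1], [0, 0, 0], [0, 0, 0], [0, 0, 0]], claw=[60, 60, 60, 60, 60])

```text
time_s: 9.78
eef_pos: [0.5179, -0.2106, 0.0301]
tcp_rot: [0.0, 1.0, 0.031, -0.003]
contact_force: [-5.7, 0.5, 9.1]
grip_width: 0.0601
grasp_force: 4.2
```

Run:
```python
from h import *
s=env.read_state();print({k:np.round(s[k],4).tolist() for k in("time_s","eef_pos","contact_force","moment","grip_width","grasp_force")})
w=grab_frame("wrist");cv2.imwrite("pics/w6.png",cv2.resize(w[0:320,180:500],None,fx=1.8,fy=1.8))
```

```text
{'time_s': 9.775, 'eef_pos': [0.5179, -0.2106, 0.0301], 'contact_force': [-5.6701, 0.5319, 9.1039], 'moment': [0.263, 0.9517, 0.1168], 'grip_width': 0.0601, 'grasp_force': 4.2406}
```

View pics/w6.png

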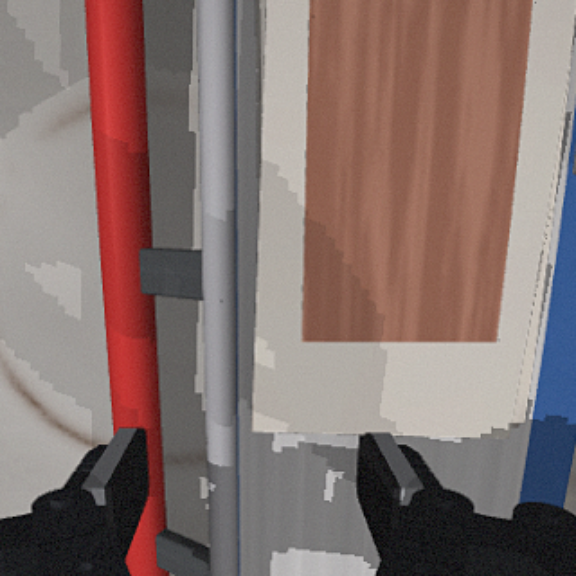

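The right fingertip is at the stack's near edge (row ~433), the left one is on the bar, and the stack is straight in its lane. I'll raise 1 mm and keep pushing.

Emit:
drive_tool(delta_rot=[[0, 0, 0], [0, 0, 0], [0, 0, 0], [0, 0, 0], [0, 0, 0]], linear=[[2, 0, -1], [5, 0, 0], [5, 0, 0], [5, 0, 0], [5, 0, 0]], claw=[60, 60, 60, 60, 60])

```text
time_s: 10.45
eef_pos: [0.5394, -0.2093, 0.0306]
tcp_rot: [0.0, 1.0, 0.031, -0.003]
contact_force: [-8.0, -0.0, 7.1]
grip_width: 0.0602
grasp_force: 4.8
```

Emit:
drive_tool(delta_rot=[[0, 0, 0], [0, 0, 0], [0, 0, 0], [0, 0, 0], [0, 0, 0]], linear=[[4, 0, 0], [4, 0, 0], [4, 0, 0], [4, 0, 0], [4, 0, 0]], claw=[60, 60, 60, 60, 60])

```text
time_s: 11.08
eef_pos: [0.5594, -0.2081, 0.0307]
tcp_rot: [0.0, 1.0, 0.031, -0.003]
contact_force: [-6.9, -0.2, 7.5]
grip_width: 0.0599
grasp_force: 4.8
```

Run:
```python
from h import *
s=env.read_state();print({k:np.round(s[k],4).tolist() for k in("time_s","eef_pos","contact_force","moment","grip_width","grasp_force")})
w=grab_frame("wrist");a=cv2.resize(w[0:320,180:500],None,fx=1.2,fy=1.2)
t=grab_frame("scene");b=cv2.resize(t[140:220,290:440],None,fx=2.6,fy=2.6);b=cv2.copyMakeBorder(b,0,a.shape[0]-b.shape[0],0,0,cv2.BORDER_CONSTANT)
cv2.imwrite("pics/w7.png",np.hstack([a,b]))
```

```text
{'time_s': 11.075, 'eef_pos': [0.5594, -0.2081, 0.0307], 'contact_force': [-6.8895, -0.1742, 7.5473], 'moment': [0.2744, 1.1256, 0.1058], 'grip_width': 0.0599, 'grasp_force': 4.8044}
```

View pics/w7.png

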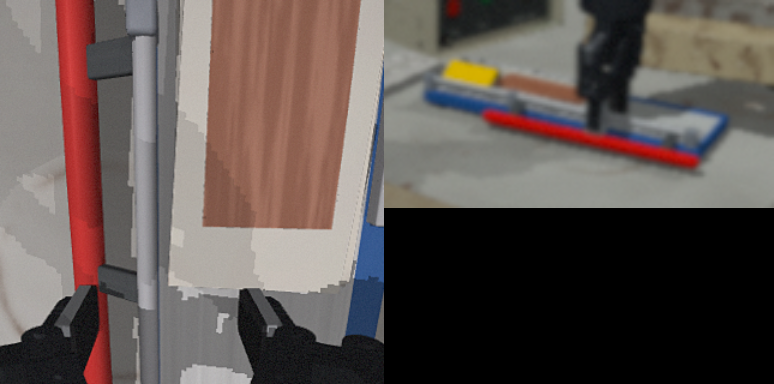

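The stack is straight, its front is going under the raised flap, and the force is steady. I'll continue.

Emit:
drive_tool(delta_rot=[[0, 0, 0], [0, 0, 0], [0, 0, 0], [0, 0, 0], [0, 0, 0]], linear=[[4, 0, 0], [4, 0, 0], [4, 0, 0], [4, 0, 0], [4, 0, 0]], claw=[60, 60, 60, 60, 60])

```text
time_s: 11.8
eef_pos: [0.5794, -0.207, 0.0308]
tcp_rot: [0.0, 1.0, 0.031, -0.003]
contact_force: [-6.4, -0.6, 8.4]
grip_width: 0.06
grasp_force: 4.9
```

Emit:
drive_tool(delta_rot=[[0, 0, 0], [0, 0, 0], [0, 0, 0], [0, 0, 0], [0, 0, 0]], linear=[[3, 0, 0], [3, 0, 0], [3, 0, 0], [2, 0, 0], [2, 0, 0]], claw=[60, 60, 60, 60, 60])

```text
time_s: 12.42
eef_pos: [0.5922, -0.2063, 0.0307]
tcp_rot: [0.0, 1.0, 0.031, -0.003]
contact_force: [-6.2, -0.4, 7.0]
grip_width: 0.06
grasp_force: 5.0
```

Emit:
drive_tool(delta_rot=[[0, 0, 0], [0, 0, 0], [0, 0, 0], [0, 0, 0], [0, 0, 0]], linear=[[2, 0, 0], [1, 0, 0], [1, 0, 0], [1, 0, 0], [1, 0, 0]], claw=[60, 60, 60, 60, 60])

```text
time_s: 13.05
eef_pos: [0.5983, -0.2059, 0.0308]
tcp_rot: [0.0, 1.0, 0.031, -0.003]
contact_force: [-6.0, -0.2, 8.3]
grip_width: 0.06
grasp_force: 4.9
```

Emit:
drive_tool(delta_rot=[[0, 0, 0], [0, 0, 0], [0, 0, 0], [0, 0, 0], [0, 0, 0]], linear=[[1, 0, 0], [1, 0, 0], [1, 0, 0], [1, 0, 0], [0, 0, 0]], claw=[60, 60, 60, 60, 60])

```text
time_s: 13.68
eef_pos: [0.5991, -0.206, 0.0306]
tcp_rot: [-0.0, 1.0, 0.03, -0.007]
contact_force: [-19.7, -0.3, 16.8]
grip_width: 0.06
grasp_force: 10.6
```

Emit:
drive_tool(delta_rot=[[0, 0, 0], [0, 0, 0], [0, 0, 0], [0, 0, 0], [0, 0, 0]], linear=[[1, 0, 0], [1, 0, 0], [0, 0, 0], [0, 0, 0], [0, 0, 0]], claw=[60, 60, 60, 60, 60])

```text
time_s: 14.3
eef_pos: [0.5994, -0.206, 0.0305]
tcp_rot: [-0.001, 1.0, 0.03, -0.009]
contact_force: [-24.5, -1.4, 19.8]
grip_width: 0.0602
grasp_force: 14.1
```

```bash
cat > chk.py <<'E'
from h import *
o=np.array([.623,-.2207]);y=.0635;R=np.array([[np.cos(y),-np.sin(y)],[np.sin(y),np.cos(y)]])
s=env.read_state();print(s["time_s"],(R.T@(s["eef_pos"][:2]-o)).round(4),s["contact_force"].round(1) if hasattr(s["contact_force"],'round') else s["contact_force"])
c=get_calibration("wrist");w=grab_frame("wrist")
h=cv2.cvtColor(w,cv2.COLOR_BGR2HSV);m=masks(w)
b=blob(m["brown"],(280,0,420,235)).reshape(-1,2)
print("brown px",cv2.boundingRect(b),"near edge",((ray(c,[b[b[:,1].argmax()]],.029)[0,:2]-o)@R).round(4))
bl=b[(b[:,1]>=b[:,1].max()-3)];print("edge ends",((ray(c,[bl[bl[:,0].argmin()],bl[bl[:,0].argmax()]],.029)[:,:2]-o)@R).round(4).tolist())
t=grab_frame("top");c=get_calibration("top");m=masks(t)
for k,z,r in(("brown",.029,(405,110,470,260)),("yellow",.045,(405,110,470,200))):
    cs=blob(m[k],r);q=cv2.boxPoints(cv2.minAreaRect(cs));print(k,((ray(c,q,z)[:,:2]-o)@R*1000).round().tolist(),cv2.contourArea(cs))
E
python3 chk.py
```

```text
14.3 [-0.0227  0.0162] [-24.5  -1.4  19.8]
brown px (350, 0, 70, 192) near edge [ 0.0121 -0.0196]
edge ends [[0.0136, 0.0029], [0.012, -0.0289]]
brown [[111.0, 2.0], [130.0, -14.0], [120.0, -25.0], [101.0, -9.0]] 30.5
yellow [[130.0, 26.0], [132.0, -0.0], [74.0, 0.0], [73.0, 27.0]] 230.0
```

Run:
```python
from h import *
o=np.array([.623,-.2207]);y=.0635;R=np.array([[np.cos(y),-np.sin(y)],[np.sin(y),np.cos(y)]])
def an(w,c,tag,lx):
    m=masks(w)["brown"]
    cols=[];rows=[]
    for x in range(*lx):
        v=np.flatnonzero(m[:235,x])
        if len(v)>20: cols.append((x,v.max()))
    P=((ray(c,cols,.029)[:,:2]-o)@R);k=np.polyfit(P[:,1],P[:,0],1);r=P[:,0]-np.polyval(k,P[:,1]);g=abs(r)<.0015;k=np.polyfit(P[g,1],P[g,0],1)
    print(tag,"near edge x at y-20",np.polyval(k,-.02).round(4),"slope",k[0].round(4),"y range",P[:,1].min().round(4),P[:,1].max().round(4),g.sum(),len(g))
an(cv2.imread("pics/w1.png"),np.load("w1.npy",allow_pickle=True).item(),"start",(336,382))
an(cv2.imread("pics/w2.png"),np.load("w2.npy",allow_pickle=True).item(),"low",(352,442))
c=get_calibration("wrist");w=grab_frame("wrist");np.save("w8.npy",c,allow_pickle=True);cv2.imwrite("pics/w8.png",w)
an(w,c,"now",(352,460))
# stop and stack far edge in the wrist picture: grey profile along board x at y=-40
f=200/np.tan(np.radians(c["vfov"]/2));K=np.array([[f,0,c["cx"]],[0,f,c["cy"]],[0,0,1.]]);T=np.linalg.inv(c["world_from_camera"])
for yy in(-.03,-.045):
    xs=np.arange(.125,.16,.001);B=np.c_[xs,np.full_like(xs,yy)]@R.T+o
    p=cv2.projectPoints(np.c_[B,np.full(len(xs),.029)],cv2.Rodrigues(T[:3,:3])[0],T[:3,3],K,c["dist"])[0].reshape(-1,2)
    print(yy,[(int(x*1000),w[int(v),int(u)].tolist()) for x,(u,v) in zip(xs,p) if 0<=v<400 and 0<=u<640][::2])
```

```text
start near edge x at y-20 -0.0824 slope 0.0031 y range -0.0451 0.0007 45 46
low near edge x at y-20 -0.0831 slope 0.0023 y range -0.043 0.0024 90 90
now near edge x at y-20 0.0123 slope 0.0462 y range -0.047 0.002 106 108
-0.03 []
-0.045 []
```

The stack seems yawed by about 0.045 rad, with its left corner at the stop. I'll ease off the push while holding the bar and re-measure.

Emit:
drive_tool(delta_rot=[[0, 0, 0], [0, 0, 0], [0, 0, 0], [0, 0, 0], [0, 0, 0]], linear=[[-3, 0, 0], [-3, 0, 0], [-2, 0, 0], [0, 0, 0], [0, 0, 0]], claw=[60, 60, 60, 60, 60])

```text
time_s: 15.08
eef_pos: [0.5986, -0.2058, 0.0317]
tcp_rot: [0.0, 1.0, 0.03, -0.0]
contact_force: [0.4, 2.1, 5.2]
grip_width: 0.06
grasp_force: 4.6
```

```bash
cat > yaw.py <<'E'
from h import *
o=np.array([.623,-.2207]);y=.0635;R=np.array([[np.cos(y),-np.sin(y)],[np.sin(y),np.cos(y)]])
def fit(P,a,b):
    k=np.polyfit(P[:,a],P[:,b],1)
    for _ in range(3):
        g=abs(P[:,b]-np.polyval(k,P[:,a]))<.001;k=np.polyfit(P[g,a],P[g,b],1) if g.sum()>5 else k
    return k.round(4)
def an(w,c,tag):
    m=masks(w)["brown"];k=np.zeros_like(m);k[:235,320:470]=m[:235,320:470];p=blob(k).reshape(-1,2)
    p=p[p[:,1]>1];P=(ray(c,p,.029)[:,:2]-o)@R
    lo,hi=P[:,1].min(),P[:,1].max();x0=np.percentile(P[:,0],0)
    L=P[(P[:,1]>hi-.006)&(P[:,0]>x0+.006)];Rt=P[(P[:,1]<lo+.006)&(P[:,0]>x0+.006)]
    N=P[(P[:,0]<x0+.005)&(P[:,1]<hi-.006)&(P[:,1]>lo+.006)]
    n=fit(N,1,0)
    print(tag,"near x@-20",(n[1]-.02*n[0]).round(4),"slope",n[0],"left side",fit(L,0,1),"right side",fit(Rt,0,1))
if __name__=="__main__":
    for i in(1,2,8): an(cv2.imread(f"pics/w{i}.png"),np.load(f"w{i}.npy",allow_pickle=True).item(),i)
    s=env.read_state();print(s["time_s"],(R.T@(s["eef_pos"][:2]-o)).round(4),np.round(s["contact_force"],1),np.round(s["moment"],2))
    c=get_calibration("wrist");an(grab_frame("wrist"),c,"now")
E
python3 yaw.py
```

```text
1 near x@-20 -0.0824 slope 0.0032 left side [0.0025 0.004 ] right side [ 0.0015 -0.0444]
2 near x@-20 -0.0831 slope 0.0046 left side [0.0021 0.0046] right side [-0.0001 -0.045 ]
8 near x@-20 0.0123 slope 0.0463 left side [-0.0433  0.0033] right side [ 0.0898 -0.0515]
15.075 [-0.0234  0.0164] [0.4 2.1 5.2] [ 0.57  0.11 -0.18]
now near x@-20 0.0122 slope 0.047 left side [-0.0428  0.0031] right side [ 0.0593 -0.0505]
```

The yaw is real: the finger contact and the left front corner are self-locking. I'll keep the bar held and move only the right fingertip further right, by widening the claw while shifting the tool right by half as much. Then I'll push there.

Emit:
drive_tool(delta_rot=[[0, 0, 0], [0, 0, 0], [0, 0, 0], [0, 0, 0], [0, 0, 0]], linear=[[-4, 0, 0], [0, 2, 0.5], [0, 2, 0.5], [0, 2, 0.5], [0, 2, 0.5]], claw=[60, 64, 68, 72, 76])

```text
time_s: 15.75
eef_pos: [0.5956, -0.2142, 0.03]
tcp_rot: [0.0, 1.0, 0.03, 0.0]
contact_force: [0.7, 3.1, 4.9]
grip_width: 0.0762
grasp_force: 2.8
```

Run:
```python
from yaw import *
s=env.read_state();print(s["time_s"],(R.T@(s["eef_pos"][:2]-o)).round(4),s["eef_pos"][2],np.round(s["contact_force"],1),np.round(s["moment"],2),s["grip_width"])
c=get_calibration("wrist");w=grab_frame("wrist");an(w,c,"now")
t=grab_frame("scene")[140:220,290:440];m=masks(t)["yellow"];print("yellow scene",cv2.boundingRect(blob(m)))
t=cv2.imread("pics/scene0.png")[140:220,290:440];print("yellow start",cv2.boundingRect(blob(masks(t)["yellow"])))
m=masks(w)["red"]
for y in(180,210,228):
    x=np.flatnonzero(m[y,150:330]);print(y,x.min()+150,x.max()+150)
g=w.max(2);print("dark runs row 245",[int(x) for x in np.flatnonzero(np.diff((g[245]<45).astype(int)))])
```

```text
15.75 [-0.0269  0.0082] 0.03001256421350018 [0.7 3.1 4.9] [ 0.63 -0.09 -0.04] 0.07622839166079053
now near x@-20 0.0122 slope 0.0467 left side [-0.0429  0.0031] right side [-0.0452 -0.0463]
yellow scene (24, 24, 21, 9)
yellow start (26, 28, 17, 5)
180 214 235
210 217 243
228 219 242
dark runs row 245 [234, 242, 397, 405]
```

Emit:
drive_tool(delta_rot=[[0, 0, 0], [0, 0, 0], [0, 0, 0], [0, 0, 0], [0, 0, 0]], linear=[[2, 0, 0], [2, 0, 0], [1, 1, 0.3], [1, 1, 0.3], [1, 1, 0.3]], claw=[76, 76, 78, 80, 82])

```text
time_s: 16.48
eef_pos: [0.6001, -0.2166, 0.0278]
tcp_rot: [-0.0, 1.0, 0.03, -0.003]
contact_force: [-7.4, 1.9, 8.0]
grip_width: 0.0819
grasp_force: 5.0
```

Emit:
drive_tool(delta_rot=[[0, 0, 0], [0, 0, 0], [0, 0, 0], [0, 0, 0], [0, 0, 0]], linear=[[1, 1, 0.3], [1, 0.5, 0], [1, 0, 0], [0, 0, 0], [0, 0, 0]], claw=[84, 85, 85, 85, 85])

```text
time_s: 17.1
eef_pos: [0.6017, -0.2178, 0.0273]
tcp_rot: [-0.0, 1.0, 0.03, -0.005]
contact_force: [-10.9, 1.0, 10.2]
grip_width: 0.0851
grasp_force: 7.2
```

Run:
```python
from yaw import *
s=env.read_state();print(s["time_s"],(R.T@(s["eef_pos"][:2]-o)).round(4),s["eef_pos"][2],np.round(s["contact_force"],1),np.round(s["moment"],2),s["grip_width"])
c=get_calibration("wrist");w=grab_frame("wrist");an(w,c,"now")
```

```text
17.1 [-0.0211  0.0042] 0.027269196881313917 [-10.9   1.   10.2] [ 0.21  1.63 -0.19] 0.08511371653146065
now near x@-20 0.0134 slope 0.0075 left side [-0.0044 -0.0011] right side [-0.0041 -0.0506]
```

It's nearly square now. I'll push it firmly home.

Emit:
drive_tool(delta_rot=[[0, 0, 0], [0, 0, 0], [0, 0, 0], [0, 0, 0], [0, 0, 0]], linear=[[1, 0, 0], [1, 0, 0], [1, 0, 0], [1, 0, 0], [0, 0, 0]], claw=[85, 85, 85, 85, 85])

```text
time_s: 17.77
eef_pos: [0.6023, -0.2177, 0.027]
tcp_rot: [-0.001, 1.0, 0.03, -0.009]
contact_force: [-24.3, 1.3, 17.5]
grip_width: 0.085
grasp_force: 14.3
```

Run:
```python
from yaw import *
s=env.read_state();print(s["time_s"],(R.T@(s["eef_pos"][:2]-o)).round(4),s["eef_pos"][2],np.round(s["contact_force"],1),np.round(s["moment"],2),s["grip_width"])
c=get_calibration("wrist");w=grab_frame("wrist");an(w,c,"now");np.save("w9.npy",c,allow_pickle=True);cv2.imwrite("pics/w9.png",w)
# end stop near edge vs stack, top camera profile along board x
t=grab_frame("top");cv2.imwrite("pics/top9.png",t);c=get_calibration("top")
f=200/np.tan(np.radians(c["vfov"]/2));K=np.array([[f,0,c["cx"]],[0,f,c["cy"]],[0,0,1.]]);T=np.linalg.inv(c["world_from_camera"])
for nm in("top0","top9"):
  t=cv2.imread(f"pics/{nm}.png")
  for yy in(-.02,-.05):
    xs=np.arange(.10,.16,.002);B=np.c_[xs,np.full_like(xs,yy)]@R.T+o
    p=cv2.projectPoints(np.c_[B,np.full(len(xs),.029)],cv2.Rodrigues(T[:3,:3])[0],T[:3,3],K,c["dist"])[0].reshape(-1,2).astype(np.float32)
    v=cv2.remap(t,p[:,:1],p[:,1:],cv2.INTER_LINEAR).reshape(-1,3)
    print(nm,yy,[f"{int(round(x*1000))}:{a[0]},{a[2]}" for x,a in zip(xs,v)])
```

```text
17.775 [-0.0205  0.0043] 0.026986218450199335 [-24.3   1.3  17.5] [-0.16  3.65 -0.68] 0.08499371648069325
now near x@-20 0.0133 slope 0.0047 left side [-0.0053 -0.001 ] right side [-0.0041 -0.0506]
top0 -0.02 ['100:160,165', '102:161,165', '104:161,165', '106:161,165', '108:161,164', '110:161,164', '112:160,165', '114:157,164', '116:156,163', '118:158,165', '120:159,164', '122:160,164', '124:161,165', '126:160,165', '128:158,161', '130:153,146', '132:135,101', '134:101,66', '136:78,58', '138:85,78', '140:115,115', '142:142,143', '144:149,149', '146:140,138', '148:124,119', '150:108,108', '152:123,132', '154:125,136', '156:126,136', '158:129,139']
top0 -0.05 ['100:160,165', '102:161,167', '104:159,166', '106:160,166', '108:160,166', '110:159,165', '112:160,166', '114:161,167', '116:160,165', '118:160,165', '120:161,166', '122:162,167', '124:160,164', '126:158,165', '128:160,167', '130:158,155', '132:143,118', '134:109,52', '136:79,52', '138:82,76', '140:92,94', '142:87,89', '144:60,61', '146:73,67', '148:93,82', '150:111,104', '152:122,125', '154:127,135', '156:134,145', '158:140,151'
[... 176 characters left out ...]
158', '124:130,168', '126:164,183', '128:174,193', '130:175,194', '132:175,194', '134:177,196', '136:173,189', '138:158,168', '140:130,131', '142:158,159', '144:167,167', '146:161,159', '148:144,140', '150:120,120', '152:138,149', '154:142,154', '156:144,156', '158:147,159']
top9 -0.05 ['100:51,59', '102:51,66', '104:51,70', '106:52,72', '108:53,74', '110:54,77', '112:54,77', '114:53,77', '116:53,75', '118:54,75', '120:53,74', '122:51,71', '124:49,70', '126:51,69', '128:82,98', '130:128,146', '132:166,186', '134:175,193', '136:154,170', '138:126,136', '140:108,112', '142:98,98', '144:67,67', '146:80,73', '148:101,89', '150:123,115', '152:137,142', '154:141,153', '156:151,163', '158:158,170']
```

The white border meets the stop's face at both y = -20 and y = -50 mm, and it holds against 24 N. I'll back off the stack with the bar still held, then lift.

Emit:
drive_tool(delta_rot=[[0, 0, 0], [0, 0, 0], [0, 0, 0], [0, 0, 0], [0, 0, 0]], linear=[[-4, 0, 0], [-4, 0, 0], [-4, 0, 0], [0, 0, 0], [0, 0, -6]], claw=[85, 85, 85, 85, 85])

```text
time_s: 18.5
eef_pos: [0.5971, -0.2187, 0.034]
tcp_rot: [0.001, 1.0, 0.03, -0.0]
contact_force: [-0.4, -0.4, -0.4]
grip_width: 0.0848
grasp_force: 0.0
```

Emit:
drive_tool(delta_rot=[[0, 0, 0], [0, 0, 0], [0, 0, 0], [0, 0, 0], [0, 0, 0]], linear=[[0, 0, -6], [0, 0, -15], [0, 0, -25], [0, 0, -25], [0, 0, -25]], claw=[85, 85, 85, 85, 85])

```text
time_s: 19.12
eef_pos: [0.5972, -0.218, 0.1314]
tcp_rot: [0.0, 1.0, 0.03, -0.0]
contact_force: [0.5, 0.3, 0.3]
grip_width: 0.085
grasp_force: 0.0
```

Emit:
drive_tool(delta_rot=[[0, 0, 0], [0, 0, 0], [0, 0, 0], [0, 0, 0], [0, 0, 0]], linear=[[-10, 0, -30], [-20, 0, -20], [0, 0, 0], [0, 0, 0], [0, 0, 0]], claw=[85, 85, 85, 85, 85])

```text
time_s: 19.75
eef_pos: [0.5673, -0.2195, 0.1787]
tcp_rot: [-0.001, 1.0, 0.03, -0.001]
contact_force: [-0.7, -0.6, -0.4]
grip_width: 0.085
grasp_force: 0.0
```

Run:
```python
from yaw import *
s=env.read_state();print(s["time_s"],np.round(s["eef_pos"],3),np.round(s["contact_force"],1))
c=get_calibration("wrist");w=grab_frame("wrist");an(w,c,"now")
def yb(t):
    t=t[140:220,290:440];return cv2.boundingRect(blob(masks(t)["yellow"]))
print(yb(grab_frame("scene")),"closed was",yb(cv2.imread("pics/scene0.png")))
# bar end in the wrist view, and its lateral offset/height cue
m=masks(w)["red"];p=blob(m).reshape(-1,2);b=cv2.fitLine(p,cv2.DIST_L2,0,.01,.01).ravel();print("bar line",b.round(2))
q=np.c_[[b[2]],[b[3]]];print("bar y if at z .032:",((ray(c,q,.032)[:,:2]-o)@R).round(4), "z .024:",((ray(c,q,.024)[:,:2]-o)@R).round(4))
# stack near edge: white->deck transition profile at y=-20
f=200/np.tan(np.radians(c["vfov"]/2));K=np.array([[f,0,c["cx"]],[0,f,c["cy"]],[0,0,1.]]);T=np.linalg.inv(c["world_from_camera"])
t=grab_frame("top");c2=get_calibration("top");f2=200/np.tan(np.radians(c2["vfov"]/2));K2=np.array([[f2,0,c2["cx"]],[0,f2,c2["cy"]],[0,0,1.]]);T2=np.linalg.inv(c2["world_from_camera"])
for y in(-.02,-.045):
    xs=np.arange(.11,.152,.002);B=np.c_[xs,np.full_like(xs,y)]@R.T+o
    p=cv2.projectPoints(np.c_[B,np.full(len(xs),.029)],cv2.Rodrigues(T2[:3,:3])[0],T2[:3,3],K2,c2["dist"])[0].reshape(-1,2).astype(np.float32)
    print(y,[f"{int(round(x*1000))}:{a[0]},{a[2]}" for x,a in zip(xs,cv2.remap(t,p[:,:1],p[:,1:],1).reshape(-1,3))])
```

```text
19.75 [ 0.567 -0.219  0.179] [-0.7 -0.6 -0.4]
now near x@-20 0.0135 slope 0.001 left side [-0.0131 -0.0016] right side [-0.0012 -0.0504]
(24, 26, 21, 7) closed was (26, 28, 17, 5)
bar line [8.0000e-02 1.0000e+00 2.6499e+02 1.6391e+02]
bar y if at z .032: [[-0.0292  0.0574]] z .024: [[-0.0303  0.0589]]
-0.02 ['110:76,154', '112:76,154', '114:78,154', '116:78,155', '118:76,155', '120:78,157', '122:94,158', '124:130,167', '126:164,183', '128:174,193', '130:174,191', '132:174,192', '134:177,195', '136:172,189', '138:156,168', '140:130,132', '142:158,159', '144:166,165', '146:158,156', '148:141,137', '150:122,119']
-0.045 ['110:72,151', '112:74,152', '114:73,150', '116:72,149', '118:71,150', '120:76,153', '122:99,161', '124:144,182', '126:167,192', '128:175,195', '130:176,195', '132:176,194', '134:179,195', '136:162,176', '138:138,148', '140:133,138', '142:155,158', '144:153,155', '146:145,138', '148:132,124', '150:124,124']
```

The stack is home and square, the flap sits between its open and shut positions as expected on the stack, and the robot is clear. I'll hand in.

```bash
python3 -c "
from plant import env
print(env.close_job())"
```

```text
the job is handed in; nothing more can be done
None
```

I pushed the stack home and square against the end stop with the bar held down, then released it so the flap closed on it, and handed the job in at about 20 s with the arm clear; no verdict came back.

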